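# Dose two feed pellets at the garden-shop counter

### The job

Two pellet dispensers stand on the shop counter, one of them with a steel bowl under its spout. Turn the black paddle knob on top of that dispenser exactly two clicks clockwise (seen from above), without going on towards a third, so that two pellets drop into the bowl; then let go of the knob and leave the bowl standing where it is.

Things in the scene. Friction and masses are not known exactly. Their poses are not given: they have to be found in the camera images.
- paddle (a joint): Turn of the knob of the dispenser with the bowl: 0 at the start, grows clockwise seen from above. Click stops every 30 degrees (0.524 rad): two clicks are 60 degrees (1.047 rad). Turning takes up to 0.2 N m; let go, it springs to the nearest click. End stops at 0 and 150 degrees. Each click drops one pellet.
- paddle_grip (a point): Point on the knob's vertical axis at grip height, 165 mm above the counter. Upright black blade 54 mm long (this frame's x), 12 mm thick (y), 142 to 184 mm above the counter; frame turns with it, z up. At the start it points 30 degrees anticlockwise of the spout. Drum cover below: 132 mm wide, top at 132 mm. Opposite the spout a hopper, 97 mm from the axis, top at 196 mm.
- bowl: Loose round steel bowl, 140 mm across, 50 mm high, on the counter under the spout, about 75 mm from the knob's axis, partly covered by the drum (underside at 95 mm, spout down to 70 mm). Origin: centre of its underside, z up. The other dispenser is alike but has no bowl, a narrower hopper (70 mm, not 100 mm) and smaller pellets.
- pellet2_center (a point): Centre of the second pellet to come out: a brown clay ball 20 mm across, at the start in the clear drum, 50 mm from the knob's axis, two pockets (60 degrees) before the spout; it drops into the bowl at the second click.
Things that resemble listed ones, but are neither listed nor needed, are in the scene too. Of the things that look like the bowl, the middle-sized one is meant.

How it is judged:
By the outcome, as a careful person would: the job done as asked, in the order asked, and still so for the second after the job is handed in, with the robot touching nothing.
It also fails if it takes over 32 s, if anything falls off the work surface, if the arm or the gripper's body presses on something with over 40 N, if the wrist force passes 120 N, or if a joint passes its speed limit or range.

### The arm

A 6-joint arm with a two-finger parallel gripper is mounted at the origin on the work surface. World frame = base frame: x ahead of the robot, y to its left, z up, the work surface at z = 0. Lengths are in m, angles in rad, forces in N, time in s.
With the tool pointing down it reaches from about 0.275 to 0.825 m from the base axis. Payload 4.9 kg.
Tool frame: the origin (TCP) lies on the centre line of the jaws, within the pads' length; the fingertips stand 17 mm ahead of it and the grasp point (between the pads) lies 2 mm behind it; z points along the fingers, y is the direction in which the jaws open and shut (so a half turn about z gives the same grasp; the last joint's range is limited). The gripper opens to 85 mm and grips with 20 to 120 N. Pads are 22 mm wide; open, the fingers measure 114 mm over their backs; the gripper's body (76 mm by 85 mm) begins 54 mm behind the grasp point. The pads swing forward as they close: fully open they stand 13 mm farther back than shut.
Start: joints at [-1.447, 0.326, -0.193, 1.052, 0, 1.437], TCP at [0.14, -0.532, 0.248] pointing down, gripper open.
Joint ranges: [-2.65, 2.65], [-0.97, 1.79], [-1.3, 1.35], [-1.93, 2.1], [-1.47, 1.37], [-3.14, 3.14]. Speed limits (rad/s): [2.57, 2.57, 3.14, 3.14, 3.14, 3.14].

### API

Orientations are given as a unit quaternion [w, x, y, z].
In Python, from rig import arm, command_gripper, imaging gives the robot as it stands. The module is installed in compiled form; this text tells all that it offers. Calls block until the motion is done:
- arm.move_pose(position, orientation): joint-space move of the TCP to a pose.
- arm.move_linear(position, max_speed=0.15, orientation=None, force_limit=None): straight line of the TCP; orientation=None keeps the orientation; max_speed is the mean speed in m/s. With force_limit (N) it stops when the force on the tool has changed by that much, and returns True; else False.
- arm.move_j(angles): joint-space move.
- command_gripper(opening, grip_force=None): opening from 0.0 (shut) to 1.0 (fully open); grip_force is the grip in N (None keeps the last); returns when the fingers have stopped.
- arm.sleep(seconds).
- arm.inverse_kinematics(position, orientation): joint angles nearest the present ones, or None.
- arm.get_obs(): the state.
- imaging.grab_frame(name): name is "scene" or "top" or "wrist"; returns the picture (420x560x3 uint8, red, green, blue); there is no depth.
- imaging.camera_info(name): a dict with "fx", "fy", "cx", "cy" (pixels), "world_to_cam" (4x4, takes a point from world to camera coordinates). Camera axes: x right, y down, z forward; pixel columns grow to the right and rows downward; lengths in m; the calibration is good to about 2 mm. A picture is of the moment at which its call begins: read the wrist's pose just before it. camera_info takes no time and is no camera call; for the wrist camera it gives the pose at the moment of the call.
A pose or a line that the arm cannot do raises arm.IKError and nothing moves.
- arm.job_done(): hands the job in, once; it reports no verdict.
The state is a dict: "t": time; "joint_pos": joint angles; "dq": joint speeds; "joint_efforts": joint torques, N m; "tool_pos": TCP position; "tool_rot": TCP orientation; "force": force on the tool from outside, world axes, zero at the start; "moment": the same for the moment, N m; "grip_width": opening from 0.0 (shut) to 1.0 (fully open).
Only numpy, scipy, OpenCV 4.12 (cv2) and the standard library are available. Lean on these libraries where they do the work, as an engineer would, in place of code of your own. Each camera call takes 0.05 s, during which the arm holds its last target. There are 200 camera calls.

## Working session

There is one attempt and no reset: what is moved stays moved. The work goes in short steps, each a Python script; the robot and the scene stay as the last script left them, time stands still between calls to the robot, and variables do not carry over. Pictures are saved under pics/ and viewed, about 8 in all and at most 12, crops included, and the job is handed in when it is done.

```bash
mkdir -p pics; python3 - <<'E'
from rig import arm, imaging
import cv2, numpy as np
a=[]
for n in ("scene","top"):
    im=imaging.grab_frame(n); cv2.imwrite(f"pics/{n}0.png",im[:,:,::-1])
    c=imaging.camera_info(n); print(n,c["fx"],c["cx"],c["cy"],np.round(np.array(c["world_to_cam"]),4).tolist())
print(arm.get_obs()["t"])
E
```

```text
scene 392.0565713929703 285.88420851059266 209.20066766411412 [[0.9022, 0.4313, -0.0014, -0.6114], [0.261, -0.5486, -0.7943, -0.0814], [-0.3433, 0.7163, -0.6075, 1.1844], [0.0, 0.0, 0.0, 1.0]]
top 460.00912279466513 274.2440823331102 208.28278997951404 [[0.0243, -0.9991, -0.0339, 0.0178], [-0.9948, -0.0208, -0.0999, 0.6603], [0.0991, 0.0361, -0.9944, 1.0853], [0.0, 0.0, 0.0, 1.0]]
0.1
```

View pics/scene0.png

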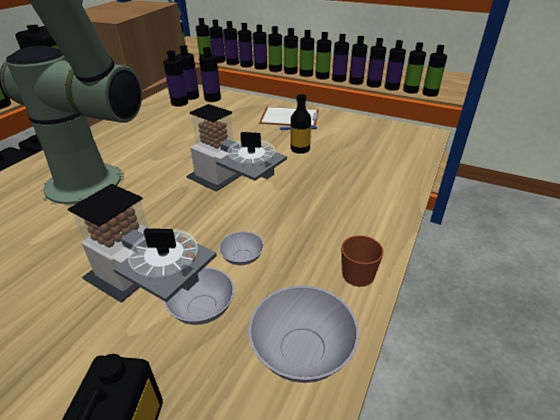

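View pics/top0.png

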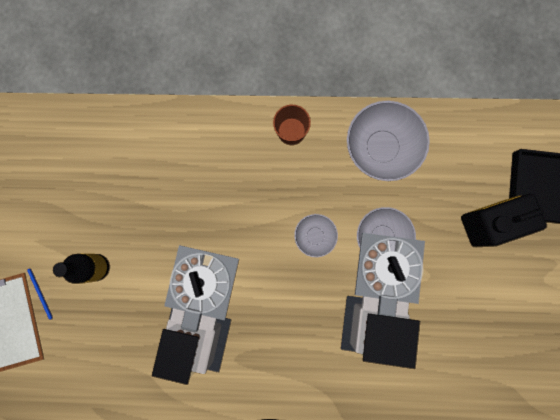

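Top view: the target dispenser's knob is at about (396,268), with the bowl at (387,232). The other dispenser is at (198,283) and has no bowl. I'll zoom in on both views.

```bash
python3 - <<'E'
import cv2, numpy as np
a=cv2.imread("pics/top0.png")[225:315,345:440]; b=cv2.imread("pics/scene0.png")[215:315,105:240]
a=cv2.resize(a,(400,379),interpolation=cv2.INTER_CUBIC); b=cv2.resize(b,(400,296),interpolation=cv2.INTER_CUBIC)
o=np.zeros((379,800,3),np.uint8); o[:,:400]=a; o[:296,400:]=b
cv2.imwrite("pics/z0.png",o)
E
```

```text
(no output)
```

View pics/z0.png

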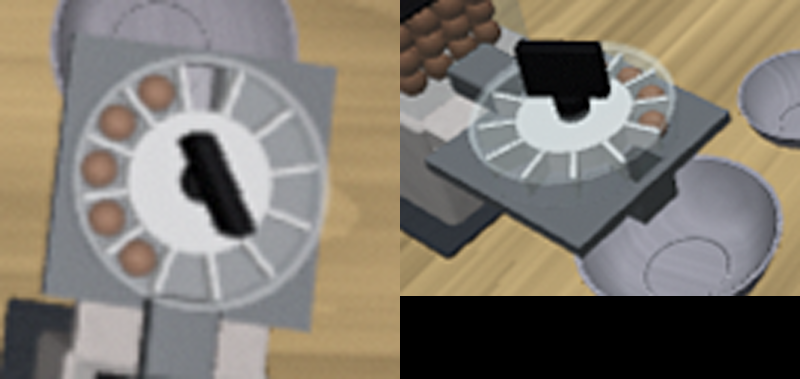

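The crop shows the blade running from up-left to down-right, about 23° off the image vertical. The drum rim centre is near (392.7,268.2). Five pellets sit on the left and none is at the spout. I'll fit the blade box in both views.

```bash
cat > h.py <<'E'
import cv2, numpy as np
from scipy.optimize import minimize
from rig import arm, imaging, command_gripper
def proj(c,P):
    T=np.array(c["world_to_cam"]); p=np.asarray(P)@T[:3,:3].T+T[:3,3]
    return np.c_[c["fx"]*p[:,0]/p[:,2]+c["cx"], c["fy"]*p[:,1]/p[:,2]+c["cy"]]
def unproj(c,uv,z):
    T=np.array(c["world_to_cam"]); R=T[:3,:3]; o=-R.T@T[:3,3]
    d=R.T@[(uv[0]-c["cx"])/c["fx"],(uv[1]-c["cy"])/c["fy"],1]
    return o+d*(z-o[2])/d[2]
def box(x,y,a):
    c,s=np.cos(a),np.sin(a)
    b=[[x+c*u-s*v,y+s*u+c*v,z] for u in(-.027,.027) for v in(-.006,.006) for z in(.142,.184)]
    t=np.linspace(0,6.28,13)
    n=[[x+.009*np.cos(k),y+.009*np.sin(k),z] for k in t for z in(.133,.145)]
    return b,n
def fit(imgs,infos,x0,S=8,R=24):
    ms=[]
    for im,c in zip(imgs,infos):
        u,v=np.round(proj(c,[[x0[0],x0[1],.163]])[0]).astype(int)
        cr=im[v-R:v+R,u-R:u+R].max(2)
        cr=cv2.resize(cr,None,fx=S,fy=S,interpolation=cv2.INTER_CUBIC)
        ms.append(((cr<75)*1.,(u-R-.5+.5/S*0,v-R-.5)))
    def cost(p):
        e=0
        for (m,o),c in zip(ms,infos):
            k=np.zeros(m.shape,np.uint8)
            for q in box(*p):
                h=cv2.convexHull(((proj(c,q)-o)*S*16).astype(np.int32))
                cv2.fillConvexPoly(k,h,1,cv2.LINE_8,4)
            e+=1-np.minimum(m,k).sum()/np.maximum(m,k).sum()
        return e/len(ms)
    sim=np.array([x0,*[np.array(x0)+d for d in np.diag([.006,.006,.2])]])
    r=minimize(cost,x0,method="Nelder-Mead",options=dict(initial_simplex=sim,xatol=1e-5,fatol=1e-5))
    return r.x,r.fun
E
python3 - <<'E'
from h import *
I={n:cv2.imread(f"pics/{n}0.png") for n in("scene","top")}; C={n:imaging.camera_info(n) for n in I}
rim=unproj(C["top"],(392.7,268.2),.132); print("rim",rim,"blade top",unproj(C["top"],(396.5,268.9),.184))
print("px of axis scene",proj(C["scene"],[[*rim[:2],.165]]))
d=unproj(C["top"],(396.5+43,268.9+100),.18)-unproj(C["top"],(396.5,268.9),.18); a=np.arctan2(d[1],d[0]); print(a)
for s in (["top"],["scene"],["top","scene"]): print(s,fit([I[k] for k in s],[C[k] for k in s],[rim[0],rim[1],a]))
E
```

```text
rim [ 0.52467495 -0.23108271  0.132     ] blade top [ 0.52468207 -0.22737477  0.184     ]
px of axis scene [[159.60201503 236.43207603]]
-2.7335879968589585
['top'] (array([ 0.52550968, -0.22875761, -2.71462935]), np.float64(0.18593303045599863))
['scene'] (array([ 0.52712976, -0.23469411, -2.89458617]), np.float64(0.13592888488803867))
['top', 'scene'] (array([ 0.52439195, -0.23012724, -2.68983934]), np.float64(0.205725813129841))
```

```bash
cat >> h.py <<'E'
def down(a): return [0,np.cos(a/2),np.sin(a/2),0]
E
python3 - <<'E'
from h import *
p=[.5248,-.2300]
for a in (.41,.41-np.pi):
    for b in (0,-np.pi/3): 
        q=arm.inverse_kinematics([*p,.163],down(a+b)); print(a,b,None if q is None else np.round(q,3))
a=.41
arm.move_linear([.14,-.532,.33],.3)
arm.move_pose([*p,.31],down(a))
c=imaging.camera_info("wrist"); im=imaging.grab_frame("wrist")
cv2.imwrite("pics/w1.png",im[:,:,::-1]); o=arm.get_obs(); print(o["t"],o["tool_pos"])
T=np.array(c["world_to_cam"]);np.savez("w1.npz",T=T,k=[c["fx"],c["fy"],c["cx"],c["cy"]])
print(c["fx"],-T[:3,:3].T@T[:3,3],proj(c,[[*p,.184]]))
E
```

```text
0.41 0 [-0.542  0.437 -0.257  0.877  0.     2.19 ]
0.41 -1.0471975511965976 [-0.542  0.437 -0.257  0.877  0.    -3.046]
-2.731592653589793 0 [-0.542  0.437 -0.257  0.877  0.    -0.952]
-2.731592653589793 -1.0471975511965976 [-0.542  0.437 -0.257  0.877  0.     0.095]
2.3583 [ 0.52433822 -0.23102793  0.30998512]
297.18300363151104 [ 0.59758525 -0.20045375  0.43607116] [[274.30195167 199.85868042]]
```

View pics/w1.png

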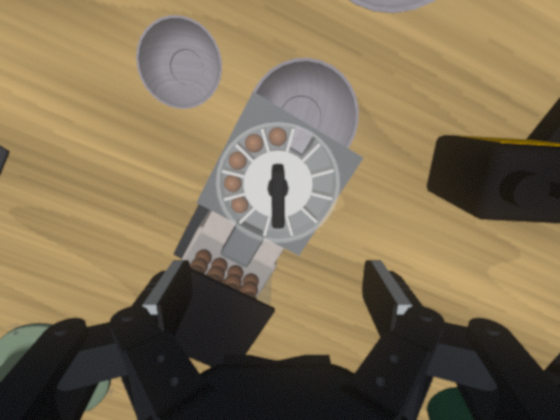

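The wrist view shows the blade upright in the picture at column 278, rows 163–228, with the rim centre near (278,182). I'll refine with a fit from this camera and a second wrist view in the flipped grasp yaw, which also leaves joint 6 room to turn clockwise.

```bash
python3 - <<'E'
from h import *
p=[.5248,-.2300]
w=np.load("w1.npz");k=w["k"]; c1=dict(fx=k[0],fy=k[1],cx=k[2],cy=k[3],world_to_cam=w["T"])
i1=cv2.imread("pics/w1.png")
arm.move_pose([*p,.31],down(.41-np.pi)); arm.sleep(.3)
o=arm.get_obs(); print(o["t"],o["tool_pos"],o["joint_pos"])
c2=imaging.camera_info("wrist"); i2=imaging.grab_frame("wrist")[:,:,::-1].copy(); cv2.imwrite("pics/w2.png",i2)
print("rim1",unproj(c1,(278,182),.132))
t=cv2.imread("pics/top0.png"); ct=imaging.camera_info("top"); s=cv2.imread("pics/scene0.png"); cs=imaging.camera_info("scene")
for im,c in (([i1],[c1]),([i2],[c2]),([i1,i2],[c1,c2]),([t],[ct]),([i1,i2,t],[c1,c2,ct]),([i1,i2,t,s],[c1,c2,ct,cs])):
    print(fit(im,c,[*p,.41],R=50 if len(im)<3 and c[0] is not ct else 40))
ims=[]
for im,c in ((i1,c1),(i2,c2)):
    u,v=np.round(proj(c,[[*p,.16]])[0]).astype(int); ims.append(cv2.resize(im[v-75:v+75,u-75:u+75],(400,400),interpolation=cv2.INTER_CUBIC)); print(u-75,v-75)
cv2.imwrite("pics/z1.png",np.hstack(ims))
E
```

```text
5.3083 [ 0.52480655 -0.2300112   0.31000859] [-5.41850119e-01  3.38435918e-01 -1.67610123e-02  1.21556169e+00
 -3.21076647e-05 -9.51816350e-01]
rim1 [ 0.52938367 -0.2318883   0.132     ]
(array([ 0.52536004, -0.23313183,  0.44536488]), np.float64(0.21563253310438202))
(array([ 0.52461918, -0.23331077,  0.38646679]), np.float64(0.21588641722869906))
(array([ 0.52505523, -0.23310969,  0.41661434]), np.float64(0.21581009082734903))
(array([ 0.52550689, -0.22876443,  0.42669954]), np.float64(0.34191793244162316))
(array([ 0.52531617, -0.23275268,  0.41941767]), np.float64(0.283267660568161))
(array([ 0.52507216, -0.23285632,  0.41935325]), np.float64(0.3408240416390534))
199 117
203 120
```

View pics/z1.png

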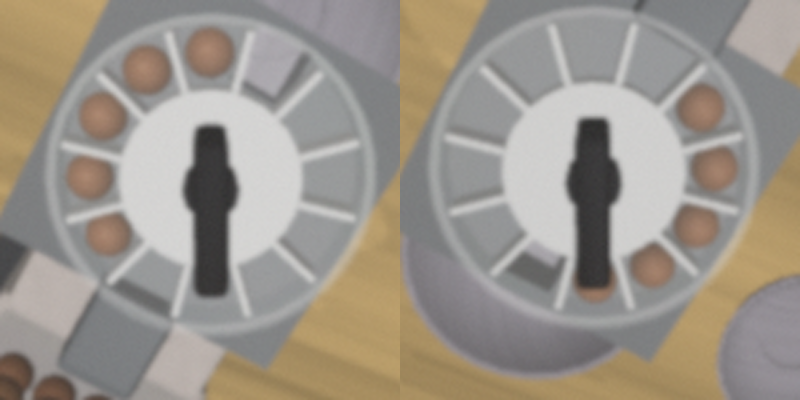

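Both crops show the blade lying along the tool x axis. The hub is about 22 mm wide, bigger than I modelled. I'll refit with the hub size free.

```bash
sed -i 's/def box(x,y,a):/def box(x,y,a,r=.011):/; s/\.009\*np/r*np/g; s/\[\.006,\.006,\.2\]/[.006,.006,.2,.002][:len(x0)]/' h.py; python3 - <<'E'
from h import *
p=[.5248,-.2320]
w=np.load("w1.npz");k=w["k"]; c1=dict(fx=k[0],fy=k[1],cx=k[2],cy=k[3],world_to_cam=w["T"]); c2=imaging.camera_info("wrist"); ct=imaging.camera_info("top"); cs=imaging.camera_info("scene")
i1,i2,t,s=[cv2.imread(f"pics/{n}.png") for n in("w1","w2","top0","scene0")]
for im,c,R in (([i1],[c1],38),([i2],[c2],38),([i1,i2],[c1,c2],38),([t],[ct],19),([s],[cs],19),([i1,i2,t],[c1,c2,ct],19)):
    x,f=fit(im,c,[*p,.41,.010],R=R); print(np.round(x,4),round(f,3))
r1=unproj(c1,(278.1,180.75),.132);r2=unproj(c2,(275.4,182.6),.132);print(r1,r2,(r1+r2)/2)
E
```

```text
[ 0.5254 -0.233   0.4264  0.0093] 0.212
[ 0.5247 -0.2333  0.4152  0.0093] 0.21
[ 0.5251 -0.2332  0.4199  0.0093] 0.213
[ 0.5256 -0.2289  0.4405  0.0091] 0.187
[ 0.5273 -0.2345  0.2503  0.0115] 0.113
[ 0.5258 -0.2325  0.4129  0.0095] 0.184
[ 0.53066101 -0.23144692  0.132     ] [ 0.52124991 -0.23456306  0.132     ] [ 0.52595546 -0.23300499  0.132     ]
```

The opposed wrist views agree on an axis at (0.5255, −0.2330) and yaw 0.415. The top and scene views bracket that in y. I'll descend, close gently and read the side force.

```bash
python3 - <<'E'
from h import *
p=[.5255,-.2330]; a=.415-np.pi
command_gripper(.6,20)
arm.move_linear([*p,.21],.15,orientation=down(a))
print(arm.move_linear([*p,.163],.06,force_limit=5))
o=arm.get_obs(); print(o["t"],o["tool_pos"],np.round(o["force"],2)); f0=np.array(o["force"]);m0=np.array(o["moment"])
command_gripper(0,20); arm.sleep(.3)
o=arm.get_obs(); f=np.array(o["force"])-f0; y=np.array([np.sin(a),-np.cos(a)]); print(o["t"],o["grip_width"],np.round(f,2),"lat",f[:2]@y,np.round(np.array(o["moment"])-m0,3), "y",y, o["tool_pos"],"j6",o["joint_pos"][5])
E
```

```text
False
7.5417 [ 0.52575536 -0.23316243  0.16329278] [-1.21  0.01 -0.05]
8.275 0.13983927865008403 [-1.23  6.06  4.48] lat 6.044335122948845 [ 0.751  0.357 -0.043] y [-0.40318993  0.91511632] [ 0.52508304 -0.23166123  0.16342078] j6 -0.9606062351943156
```

The blade is held (11.9 mm wide), and the grip shifted the tool about 1.6 mm sideways, so I'll re-centre by that much and check before turning.

```bash
python3 - <<'E'
from h import *
p=np.array([.5249,-.2316]); a=.415-np.pi
y=np.array([np.sin(a),-np.cos(a)]); f0=np.array([-1.21,.01,-.05])
command_gripper(0,40)
arm.move_linear([*p,.163],.05); arm.sleep(.3)
o=arm.get_obs(); f=np.array(o["force"])-f0; print(o["t"],np.round(f,2),o["tool_pos"],np.round(o["moment"],3))
q=np.array(arm.inverse_kinematics([*p,.163],down(a))); print(q)
for d in (15,30):
    g=q.copy(); g[5]+=np.radians(d); arm.move_j(g); arm.sleep(.15)
    o=arm.get_obs(); print(d,o["t"],np.round(np.array(o["force"])-f0,2),o["tool_pos"],round(o["moment"][2],3),round(o["joint_pos"][5]-q[5],3),o["grip_width"])
np.save("q.npy",q)
im=[imaging.grab_frame(n)[:,:,::-1] for n in("scene","top")]
A=cv2.resize(im[0][195:330,85:265],(400,300)); B=cv2.resize(im[1][195:330,310:490],(400,300)); cv2.imwrite("pics/m1.png",np.hstack([A,B]))
E
```

```text
9.0417 [-0.39  1.63  5.93] [ 0.52504385 -0.2316134   0.16343178] [ 0.451  0.283 -0.02 ]
[-0.54417361  0.4381892  -0.25472886  0.87787827  0.         -0.95917361]
15 9.55 [0.1  0.54 5.17] [ 0.52505402 -0.23160811  0.16343483] 0.005 0.262 0.13884111211028505
30 10.0583 [-0.26  1.57  5.95] [ 0.52505851 -0.23157554  0.1634191 ] -0.036 0.524 0.1356184882255706
```

View pics/m1.png

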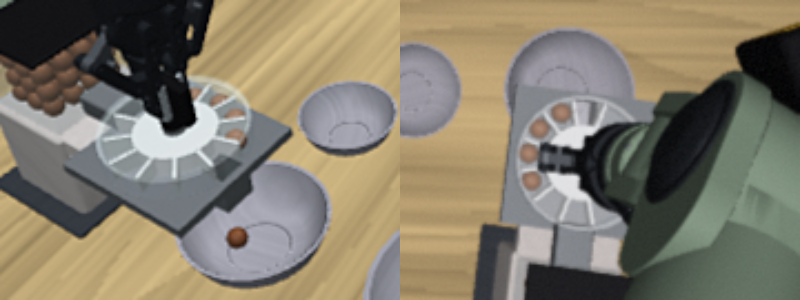

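Scene view: the first pellet is in the bowl at crop (237,238), and the gripper is still on the knob. Now the second click.

```bash
python3 - <<'E'
from h import *
q=np.load("q.npy"); p=[.5249,-.2316]
for d in (45,60):
    g=q.copy(); g[5]+=np.radians(d); arm.move_j(g); arm.sleep(.15)
    o=arm.get_obs(); print(d,o["t"],np.round(o["force"],2),round(o["moment"][2],3),round(o["joint_pos"][5]-q[5],3))
arm.sleep(.2)
command_gripper(.6); arm.sleep(.2)
arm.move_linear([*p,.30],.12)
arm.move_linear([.36,-.20,.34],.2)
im=[imaging.grab_frame(n)[:,:,::-1] for n in("scene","top")]
A=cv2.resize(im[0][195:330,85:265],(400,300)); B=cv2.resize(im[1][195:330,310:490],(400,300)); cv2.imwrite("pics/m2.png",np.hstack([A,B]))
cv2.imwrite("pics/top2.png",im[1]); print(arm.get_obs()["t"])
E
```

```text
45 10.6667 [-1.86  1.22  5.  ] -0.035 0.785
60 11.175 [-2.13  1.47  6.37] -0.03 1.047
14.4417
```

View pics/m2.png

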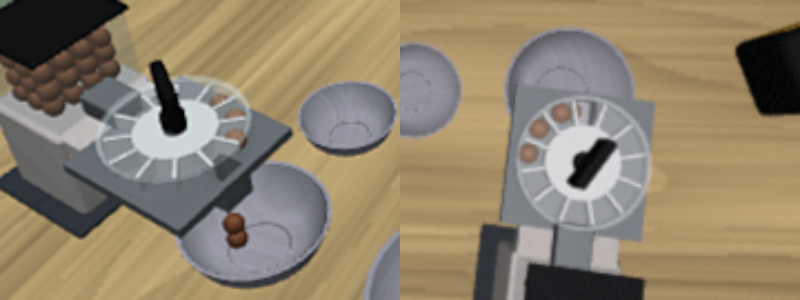

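Two pellets are in the bowl, at crop (234,222) and (237,239). Three are left in the drum, and the knob is free. I'll check the knob angle and bowl numerically, then hand in.

```bash
python3 - <<'E'
from h import *
ct=imaging.camera_info("top"); t0=cv2.imread("pics/top0.png"); t=imaging.grab_frame("top")[:,:,::-1].copy()
a=fit([t0],[ct],[.525,-.230,.41,.010],R=19)[0]; b=fit([t],[ct],[.525,-.230,.41-1.047,.010],R=19)[0]
print("turn deg",np.degrees(a[2]-b[2]), "bowl px diff",np.abs(t[205:234,355:420].astype(int)-t0[205:234,355:420]).mean())
print(arm.get_obs()["t"]); arm.job_done()
E
```

```text
turn deg 62.38647109869689 bowl px diff 1.3499557913351017
14.4917
the job is handed in; nothing more can be done
```

I turned the paddle knob on the dispenser with the bowl two clicks clockwise, let go, backed the arm away, and handed the job in at 14.5 s.

**Turn:** The wrist joint turned 60.0° while holding the knob. After release, the top camera put the knob's turn at 62.4°. I take the extra 2.4° as fit error rather than movement past the second click.

**Pellets:** The pictures show one pellet in the bowl after the first click and two after the second. Three of the original five are left in the drum.

**Bowl:** It didn't visibly move; the top picture of it before and after is almost the same (mean pixel difference 1.35).

**Disagreement:** The top camera placed the knob's axis about 4 mm from where the wrist camera did. I used the wrist value. On gripping, the tool was pushed about 1.6 mm sideways with 6 N, so I re-centred it before turning. Side forces then stayed at about 2 N or less.

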